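# Close up the tool chest

### The arm

A 6-joint arm with a two-finger parallel gripper is mounted at the origin on the work surface. World frame = base frame: x ahead of the robot, y to its left, z up, the work surface at z = 0. Lengths are in m, angles in degrees, forces in N, time in s.
With the tool pointing down it reaches from about 0.25 to 0.775 m from the base axis. Payload 8.9 kg.
Tool frame: the origin (TCP) lies midway between the tips of the shut fingers; the grasp point (between the pads) lies 19 mm behind it (env.hold_point_z is the distance from the TCP to the grasp point, in m); z points along the fingers, y is the direction in which the jaws open and shut (so a half turn about z gives the same grasp; the last joint's range is limited). The gripper opens to 85 mm and grips with 20 to 120 N. Pads are 22 mm wide; open, the fingers measure 114 mm over their backs; the gripper's body (76 mm by 85 mm) begins 54 mm behind the grasp point. The pads swing forward as they close: fully open they stand 13 mm farther back than shut.
Start: joints at [-81.148, 16.656, -8.789, 64.555, 0, 82.019], TCP at [0.152, -0.503, 0.201] pointing down, gripper open.
Joint ranges: [-144.48, 144.48], [-52.06, 99.96], [-74.48, 78.29], [-112.23, 115.85], [-86.99, 84.42], [-180, 180]. Speed limits (degrees/s): [127.2, 127.2, 159.86, 180, 180, 180].

### API

Orientations are given as a 3x3 rotation matrix whose columns are the frame's x, y, z axes.
In Python, from workcell import env, cams, workorder, nets gives the robot as it stands.
- The arm moves only by the shell command python3 -m jog 'ROWS' [OPENING] [FORCE]. ROWS is JSON, a list of rows, each a list of 4 numbers: the shift along the tool's x, y, z in mm, then the turn about the tool's z in rad. In form: [[tx, ty, tz, spin], ...]. A call has 1 to 20 rows; each row is the pose to reach, as a shift and turn from the pose commanded when the call began, along the tool's axes at that moment; what a row does not reach only later rows make up. A row lasts 1/8 s, in which the tool goes at most 62.5 mm and 10.7 degrees, less where a joint would pass 70% of its speed; a pose out of reach is approached as far as the arm can. A call with a gripper value outside its range is refused whole. OPENING is the opening, from 0 (shut) to 1 (fully open), set as the call begins (- or left out, the last holds). The fingers move at their own pace and stop on an object; FORCE is the grip in N (left out, the last holds). Time passes only in rows, so rows that repeat a pose let the fingers close. It gives the time, the measured TCP pose, the force and the opening at its end, in the units of the state.
- env.observe(): the state, without advancing time (a new reading comes with each control period).
- cams.get_image(name): name is "side" or "top"; returns a dict with "image" (400x640x3 uint8, red, green, blue), "intrinsics" (3x3 intrinsics, pixels), "origin" and "rotation" of the camera in the world. Camera axes: x right, y down, z forward; pixel columns grow to the right and rows downward; lengths in m; the calibration is good to about 2 mm. A picture is of the moment at which its call begins. There is no depth.
- workorder.close_job(): hands the job in, once; it reports no verdict.
Trained networks look in a picture, given as the dict that the camera call returned (one of the last four; its "shot" number tells which), for a name from the list of things; names that differ only in an ending like _2 or _b are one class to them, and where a whole thing is asked for, a point or a joint stands for the part that bears it (a point fixed in the world has none). Each returns a list of dicts, best first, with "confidence" (0 to 1); they miss things now and then, are a little off and sometimes report something else, mostly with a low value. They report only what shows in the picture. A call takes as long as a camera call.
- nets.cut_out(query, picture): "mask" (400x640 bool, what is visible of it) and "extent" ([centre column, centre row, width, height] in pixels, round what is visible of it).
The state is a dict: "time": time; "joints": joint angles; "dq": joint speeds; "effort": joint torques, N m; "tcp_pos": TCP position; "ee_rot": TCP orientation; "ft_force": force on the tool from outside, world axes, zero at the start; "moment": the same for the moment, N m; "finger_gap": opening from 0.0 (shut) to 1.0 (fully open).
Only numpy, scipy, OpenCV 4.12 (cv2) and the standard library are available. Lean on these libraries where they do the work, as an engineer would, in place of code of your own. Each camera call takes 0.05 s, during which the arm holds its last target.

### The job

The small red tool chest has been left open. With the fingertips, push both of its drawers fully shut (either one first), and only then press the raised lid down until it lies flat on the chest. Do not slam anything or pull the drawers or the lid further open, and leave the bottle, can and cup where they stand.

Things in the scene. Friction and masses are not known exactly. Their poses are not given: they have to be found in the camera images.
- chest: Red steel tool chest, fixed to the table: 165 deep (its x), 340 wide (its y), 130 high without the lid. Origin at the centre of its underside, on the table. Its -x side is the front, with the two drawers side by side; x points to the back, y to the left seen from the front, z up. The lid's hinge line runs along y at x = +82.5, z = 130 (chest frame, mm).
- drawer_left (a joint): How far the left drawer (centred at chest y = +80 mm) stands open, m: 0 shut, starts 0.04 to 0.075, end of travel 0.13. Slides straight along the chest's x with about 2.5 N of friction and stays where it is left.
- drawer_right (a joint): The same for the right drawer (chest y = -80 mm).
- drawer_left_lip (a point): Middle of the outer edge of the dark pull lip of the left drawer, 83 mm above the table; it moves with the drawer. The lip is 90 wide, 10 thick and stands 15 out from the bare aluminium drawer front (154 wide, from 13 to 93 mm above the table). With the drawer shut this point lies at chest x = -109.5 mm. Pushing the lip or the front both work.
- drawer_right_lip (a point): The same for the right drawer.
- lid (a joint): Opening angle of the lid, rad: 0 lying flat on the chest, growing as its front edge rises; starts 0.72 to 0.95, end of travel 1.6. The lid is a flat red plate 165 deep, 340 wide, 10 thick, about 0.4 kg, with a stiff hinge at the chest's back (about 0.5 N m of friction): it stays at any angle and has to be pressed all the way down, best on its outer face a little behind the front edge (a fingertip set on the edge itself, which moves forward as it sinks, can catch there).
- lid_edge (a point): Middle of the lid's front edge, on its outer (upper) face; it moves with the lid. With the lid shut it is 140 mm above the table, at chest x = -82.5 mm.
- glue: White glue bottle with orange cap, loose, 56 diameter, 150 high, origin under its centre. Leave it alone.
- can: Can with a green band, loose, 68 diameter, 100 high, origin under its centre. Leave it alone.
- cup: Blue plastic cup, loose, 72 diameter, 85 high, origin under its centre. Leave it alone.

How it is judged (in metres and radians):
On the way, in this order (a step that is already met when the one before it is completed fails the run):
1. both drawers pushed shut (within 5 mm) while the lid is still raised (over 0.5 rad) (value of joint each of drawer_left, drawer_right below 0.005 m and value of joint lid above 0.5 rad), for 0.2 s.
2. lid pressed down flat (within 0.04 rad) (value of joint lid below 0.04 rad), for 0.2 s.
At the end, for the whole second after the job is handed in: Both drawers are shut to within 5 mm, the lid lies flat to within 0.04 rad, and bottle, can and cup are within 30 mm of where they stood (value of joint each of drawer_left, drawer_right below 0.005 m and value of joint lid below 0.04 rad and distance of each of glue, can, cup from where it was at the start of the episode below 0.03 m); the robot touches nothing.
It fails at once if a drawer is pulled further out (beyond 90 mm) (value of joint any of drawer_left, drawer_right above 0.09 m).
It fails at once if the lid is lifted or swung further open (beyond 1.15 rad) (value of joint lid above 1.15 rad).
It fails at once if a drawer (faster than 0.5 m/s) or the lid (faster than 3 rad/s) is slammed (velocity of joint any of drawer_left, drawer_right below -0.5 m/s or velocity of joint lid below -3 rad/s).
It fails at once if the bottle, can or cup is moved by more than 30 mm, lifted or tipped over (distance of any of glue, can, cup from where it was at the start of the episode above 0.03 m or angle between any of glue, can, cup's own z axis and vertical above 0.5 rad).
It also fails if it takes over 51 s, if anything falls off the work surface, if the arm or the gripper's body presses on something with over 40 N, if the wrist force passes 120 N, or if a joint passes its speed limit or range.

## Working session

There is one attempt and no reset: what is moved stays moved. The work goes in short steps, Python scripts to look and compute and a shell command to move; the robot and the scene stay as the last step left them, time stands still between calls to the robot, and variables do not carry over. Pictures are saved under pics/ and viewed, and the job is handed in when it is done.

```bash
ls; mkdir -p pics; python3 - <<'E'
from workcell import env,cams,nets
import cv2,numpy as np
o=env.observe();print(o)
for n in("side","top"):
    p=cams.get_image(n);cv2.imwrite(f"pics/{n}0.png",p["image"][:,:,::-1])
    print(n,p["intrinsics"],p["origin"],p["rotation"])
    for q in("drawer_left","drawer_right","drawer_left_lip","lid","chest","glue","can","cup"):
        for d in nets.cut_out(q,p)[:3]:print(q,round(d["confidence"],2),np.round(d["extent"],1))
E
```

```text
pics
{'time': 0.0, 'joints': array([-8.11485020e+01,  1.66886123e+01, -8.83165535e+00,  6.45560093e+01,
        8.65603111e-04,  8.20169890e+01]), 'dq': array([-0.04682492,  0.01570328,  0.09228478, -0.09741281,  0.07129536,
        0.05454814]), 'effort': array([-1.15402949e-03, -5.37128305e+01,  3.31383598e+01,  1.52787077e-02,
       -1.86114007e-04,  3.50578500e-07]), 'tcp_pos': array([ 0.15196173, -0.50201195,  0.20063139]), 'ee_rot': array([[ 9.57145263e-01,  2.89608200e-01, -1.89922436e-04],
       [ 2.89608193e-01, -9.57144377e-01,  1.31775459e-03],
       [ 1.99849343e-04, -1.31628566e-03, -9.99999114e-01]]), 'ft_force': array([-0.18538931,  0.65290863,  1.17780797]), 'moment': array([ 0.01065451,  0.04901402, -0.00959051]), 'finger_gap': 0.9978870463000198}
side [[361.63453595   0.         319.17041716]
 [  0.         361.63453595 196.40352611]
 [  0.           0.           1.        ]] [ 0.47511602 -0.15616207  0.89833768] [[ 0.80961398 -0.55934561  0.17792606]
 [-0.58694796 -0.77364919  0.2386609 ]
 [ 0.00415842 -0.29765654 -0.95466397]]
drawer_left 0.97 [313.5 246.1  70.
[... 316 characters left out ...]
2.5  33.3]
can 0.6 [469.3 304.9  43.4  32.5]
cup 0.75 [294.9 163.6  28.6  33.1]
cup 0.39 [363.8 291.4  62.5  70.1]
top [[381.65272352   0.         321.84453816]
 [  0.         381.65272352 193.97912489]
 [  0.           0.           1.        ]] [0.55160999 0.0205144  1.06902024] [[ 0.00947484 -0.99774203  0.06649118]
 [-0.999954   -0.00935469  0.00211806]
 [-0.00149127 -0.06650818 -0.99778477]]
drawer_left 0.9 [340.1 220.1  63.   47.5]
drawer_left_lip 0.65 [340.8 219.8  64.8  46. ]
lid 0.75 [379.5 148.2 159.4  50.9]
chest 0.96 [376.2 182.8 163.4 119.5]
glue 0.67 [482.4 219.8  33.4  20.1]
can 0.73 [462.1 145.6  32.2  32.1]
cup 0.64 [270.6 183.4  28.8  20.5]
cup 0.42 [378.4 146.4 156.2  50.3]
```

View pics/side0.png

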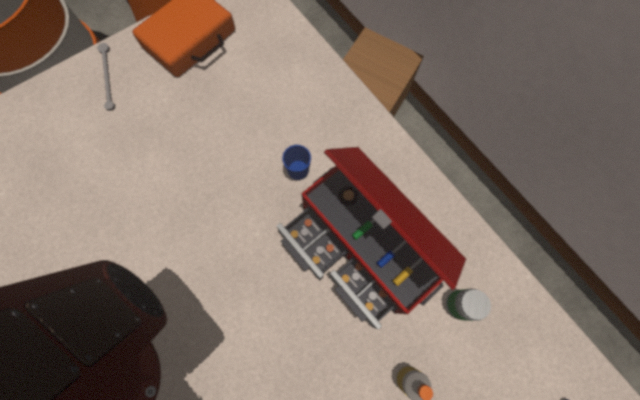

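View pics/top0.png

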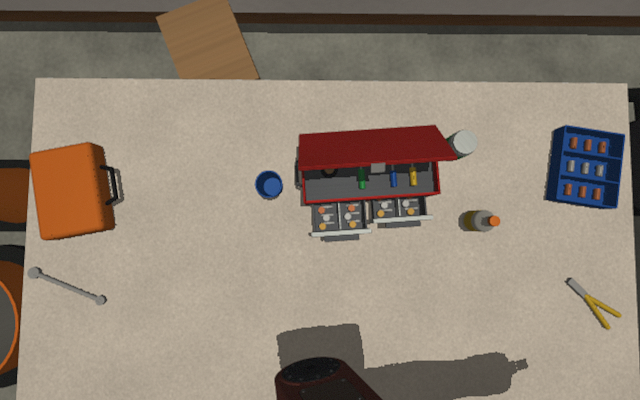

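```bash
python3 - <<'E'
import cv2
a=cv2.imread("pics/top0.png")[115:250,240:510];cv2.imwrite("pics/topz.png",cv2.resize(a,None,fx=2.9,fy=2.9,interpolation=cv2.INTER_CUBIC))
a=cv2.imread("pics/side0.png")[140:340,265:500];cv2.imwrite("pics/sidez.png",cv2.resize(a,None,fx=3,fy=3,interpolation=cv2.INTER_CUBIC))
E
```

```text
(no output)
```

View pics/topz.png

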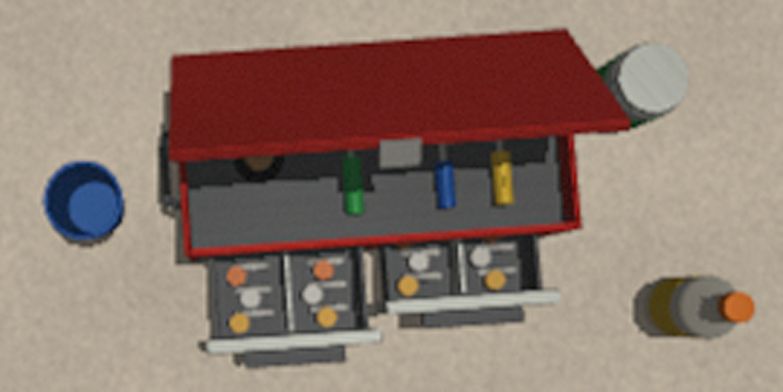

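View pics/sidez.png

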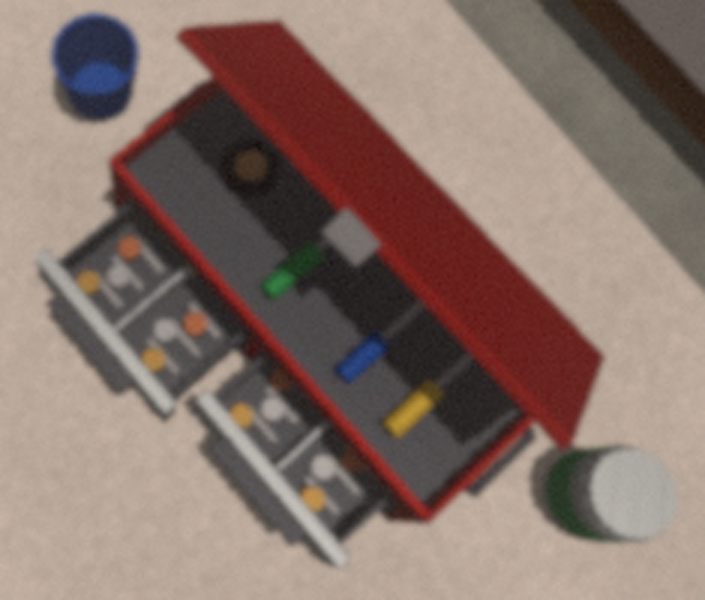

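```bash
cat > fit.py <<'E'
import numpy as np
from scipy.optimize import least_squares
from workcell import cams,env
C={n:cams.get_image(n) for n in("side","top")}
def proj(n,P):
    c=C[n];q=(P-c["origin"])@c["rotation"];q=q@np.array(c["intrinsics"]).T;return q[:,:2]/q[:,2:]
def model(p):
    x,y,a,dl,dr,th=p
    r=.165
    ex=.0825-r*np.cos(th)+.01*np.sin(th);ez=.13+r*np.sin(th)+.01*np.cos(th)
    bx=.0825+.01*np.sin(th);bz=.13+.01*np.cos(th)
    L=[(-.0825,.17,.13),(-.0825,-.17,.13),(-.0945-dl,.157,.093),(-.0945-dl,.003,.093),(-.0945-dr,-.003,.093),(-.0945-dr,-.157,.093),
       (bx,.17,bz),(bx,-.17,bz),(ex,.17,ez),(ex,-.17,ez)]
    L=np.array(L);c,s=np.cos(a),np.sin(a)
    return L@np.array([[c,-s,0],[s,c,0],[0,0,1]]).T+[x,y,0]
T=np.array([(191,253),(580,227),(203,350),(381,341),(388,312),(559,299),(172,57),(568,30),(172,152),(628,123)])/2.9+[240,115]
S=np.array([(114,160),(429,518),(40,262),(165,412),(196,402),(338,564),(283,22),(603,356),(182,36),(568,446)])/3+[265,140]
f=lambda p:np.r_[(proj("top",model(p))-T).ravel(),(proj("side",model(p))-S).ravel()]
s=least_squares(f,[.65,-.1,0.05,.06,.05,.85],loss="soft_l1")
print(np.round(s.x,4));print(np.round(f(s.x).reshape(2,10,2),1).tolist())
x,y,a=s.x[:3];R=np.array([[np.cos(a),-np.sin(a)],[np.sin(a),np.cos(a)]])
for q in[(-.1095-s.x[3],.08),(-.1095-s.x[4],-.08),(-.1095,.08),(-.1095,-.08)]:print(q,R@q+[x,y])
from scipy.spatial.transform import Rotation as Ro
print(np.degrees(a),env.observe()["time"])
E
python3 fit.py
```

```text
[ 0.6869 -0.0961  0.0745  0.073   0.049   0.8772]
[[[-2.3, 0.6], [1.2, 0.6], [1.4, 0.8], [0.4, -0.1], [-0.3, 0.3], [0.9, 0.9], [-0.2, -1.5], [0.2, -1.0], [-0.8, 1.2], [1.4, 0.8]], [[-1.6, -1.2], [0.1, 1.8], [-1.5, -3.1], [0.5, -0.4], [0.3, -2.1], [1.0, 1.0], [-0.3, -1.9], [1.7, -0.1], [-0.2, -2.8], [0.6, 0.1]]]
(np.float64(-0.18253893754284342), 0.08) [ 0.49887305 -0.02988921]
(np.float64(-0.15850907612099113), -0.08) [ 0.53473818 -0.18765843]
(-0.1095, 0.08) [ 0.57170963 -0.0244561 ]
(-0.1095, -0.08) [ 0.58361148 -0.18401282]
4.265975347941995 1.0
```

```bash
python3 -m jog '[[30,-26,0,0.02],[60,-52,0,0.04],[90,-78,0,0.06],[120,-104,0,0.08],[150,-130,0,0.1],[180,-156,0,0.12],[210,-182,0,0.14],[240,-208,0,0.16],[270,-234,0,0.18],[300,-260,0,0.2],[330,-286,0,0.219],[360,-312,0,0.219],[390,-338,0,0.219],[421,-364,0,0.219],[421,-364,0,0.219],[421,-364,0,0.219]]' 0
```

```text
time: 3.0
tcp_pos: [0.4493, -0.0323, 0.2011]
ee_rot: [[0.997, 0.075, -0.001], [0.075, -0.997, -0.0], [-0.001, 0.0, -1.0]]
ft_force: [-0.7, -0.2, 0.6]
finger_gap: 0.002
```

```bash
python3 -m jog '[[0,0,30,0],[0,0,60,0],[0,0,90,0],[0,0,115,0],[0,0,129,0],[0,0,129,0],[0,0,129,0]]'; python3 - <<'E'
from workcell import cams
import cv2,numpy as np
t=cams.get_image("top")["image"][110:260,240:510];s=cams.get_image("side")["image"][140:340,225:500]
cv2.imwrite("pics/a.png",cv2.resize(np.vstack([np.pad(t,((0,0),(0,5),(0,0))),s])[:,:,::-1],None,fx=1.7,fy=1.7,interpolation=cv2.INTER_CUBIC))
E
```

```text
time: 3.88
tcp_pos: [0.4502, -0.0326, 0.073]
ee_rot: [[0.997, 0.074, 0.001], [0.074, -0.997, -0.0], [0.001, 0.0, -1.0]]
ft_force: [-0.3, 0.2, 0.3]
finger_gap: -0.005
```

View pics/a.png

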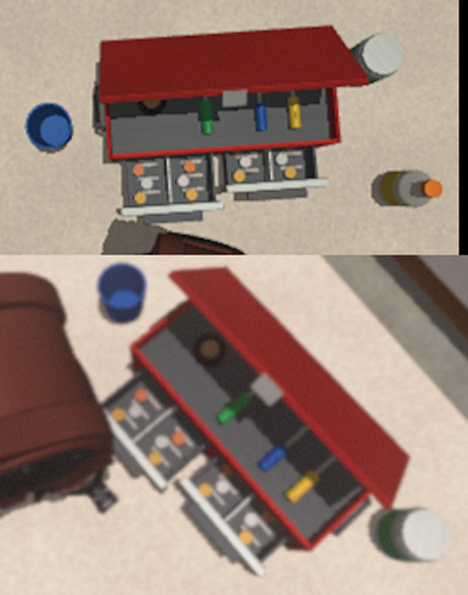

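```bash
python3 -m jog '[[14,0,0,0],[28,0,0,0],[36,0,0,0],[44,0,0,0],[54,0,0,0],[64,0,0,0],[74,0,0,0],[84,0,0,0],[92,0,0,0],[100,0,0,0],[104,0,0,0],[104,0,0,0]]'
```

```text
time: 5.48
tcp_pos: [0.5534, -0.0244, 0.0721]
ee_rot: [[0.997, 0.075, -0.0], [0.075, -0.997, 0.0], [-0.0, -0.0, -1.0]]
ft_force: [-0.6, -0.0, 0.6]
finger_gap: -0.001
```

```bash
python3 -m jog '[[3,0,0,0],[6,0,0,0]]';python3 -m jog '[[2,0,0,0],[4,0,0,0],[4,0,0,0]]'; python3 - <<'E'
from workcell import cams
import cv2,numpy as np
t=cams.get_image("top")["image"][110:260,240:510];s=cams.get_image("side")["image"][140:340,225:500]
cv2.imwrite("pics/b.png",cv2.resize(np.vstack([np.pad(t,((0,0),(0,5),(0,0))),s])[:,:,::-1],None,fx=1.7,fy=1.7,interpolation=cv2.INTER_CUBIC))
E
```

```text
time: 5.72
tcp_pos: [0.5594, -0.024, 0.0723]
ee_rot: [[0.997, 0.075, 0.0], [0.075, -0.997, -0.0], [0.0, 0.0, -1.0]]
ft_force: [0.4, 0.9, -0.2]
finger_gap: -0.001
time: 6.1
tcp_pos: [0.5634, -0.0237, 0.0722]
ee_rot: [[0.997, 0.075, 0.0], [0.075, -0.997, 0.0], [0.0, -0.0, -1.0]]
ft_force: [0.0, 0.4, -0.0]
finger_gap: -0.0
```

View pics/b.png

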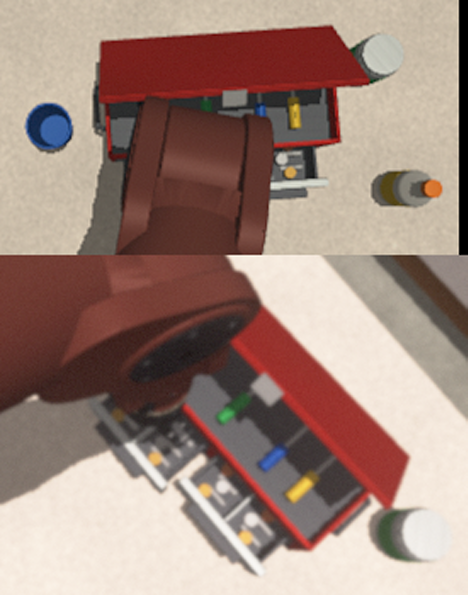

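```bash
python3 - <<'E'
from workcell import cams,env
import cv2,numpy as np
o=env.observe();print(o["tcp_pos"],o["joints"],o["ft_force"])
c=cams.get_image("side")
def pr(P):
    q=(np.array(P)-c["origin"])@c["rotation"]@np.array(c["intrinsics"]).T;return q[:2]/q[2]
im=c["image"][:,:,::-1].copy()
x0,y0=255,190
z=cv2.resize(im[y0:y0+130,x0:x0+150],None,fx=5,fy=4.5,interpolation=cv2.INTER_CUBIC)
t=o["tcp_pos"]
for dz,col in((0,(0,255,0)),(.02,(255,255,0)),(.054,(255,0,255)),(.073,(255,0,0))):
    u=pr(t+[0,0,dz]);print(u);cv2.circle(z,(int((u[0]-x0)*5),int((u[1]-y0)*4.5)),5,col,1)
cv2.imwrite("pics/c.png",z)
E
```

```text
[ 0.56318516 -0.02365682  0.07216159] [-9.83559095e+00  2.66694546e+01 -1.43372480e+01  4.90024619e+01
 -7.97859333e-04  1.65876591e+02] [ 0.13879792 -0.06375482 -0.74585436]
[314.88483226 237.12697206]
[314.8214855  235.44343872]
[314.70671908 232.39335192]
[314.63835039 230.57635318]
```

View pics/c.png

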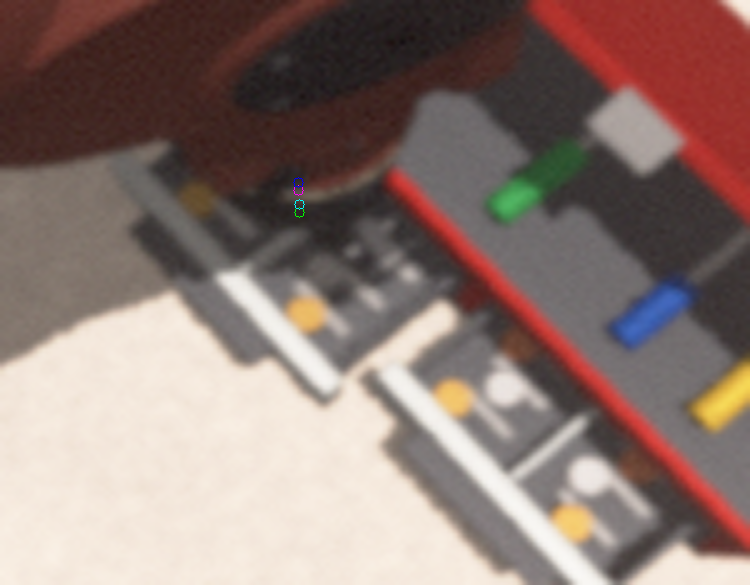

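```bash
python3 -m jog '[[0,0,-25,0],[0,0,-50,0],[0,0,-80,0],[-30,0,-100,0],[-60,0,-100,0],[-90,0,-100,0],[-120,0,-100,0],[-120,0,-100,0]]'; python3 - <<'E'
from workcell import cams,env
import cv2,numpy as np
o=env.observe();print(o["tcp_pos"],o["ft_force"])
c=cams.get_image("side")
def pr(P):
    q=(np.array(P)-c["origin"])@c["rotation"]@np.array(c["intrinsics"]).T;return q[:2]/q[2]
im=c["image"][:,:,::-1].copy()
t=o["tcp_pos"];R=o["ee_rot"]
x0,y0=220,200
z=cv2.resize(im[y0:y0+140,x0:x0+190],None,fx=4,fy=4,interpolation=cv2.INTER_CUBIC)
for dz,col in((0,(0,255,0)),(.02,(255,255,0)),(.054,(255,0,255)),(.073,(255,0,0))):
    u=pr(t+[0,0,dz]);print(u);cv2.circle(z,(int((u[0]-x0)*4),int((u[1]-y0)*4)),5,col,1)
for sx in(-.038,.038):
  for sy in (-.0425,.0425):
    u=pr(t+R@[sx,sy,-.073]);cv2.circle(z,(int((u[0]-x0)*4),int((u[1]-y0)*4)),5,(0,255,255),1)
cv2.imwrite("pics/d.png",z)
E
```

```text
time: 7.25
tcp_pos: [0.4419, -0.0326, 0.1724]
ee_rot: [[0.997, 0.074, -0.0], [0.074, -0.997, 0.0], [-0.0, -0.0, -1.0]]
ft_force: [0.9, -0.0, 0.2]
finger_gap: 0.001
[ 0.44193119 -0.0325555   0.17241525] [ 0.93180625 -0.03638968  0.17486412]
[267.47619436 266.55424422]
[266.10427175 265.388031  ]
[263.59121732 263.25179002]
[262.07702494 261.9646393 ]
```

View pics/d.png

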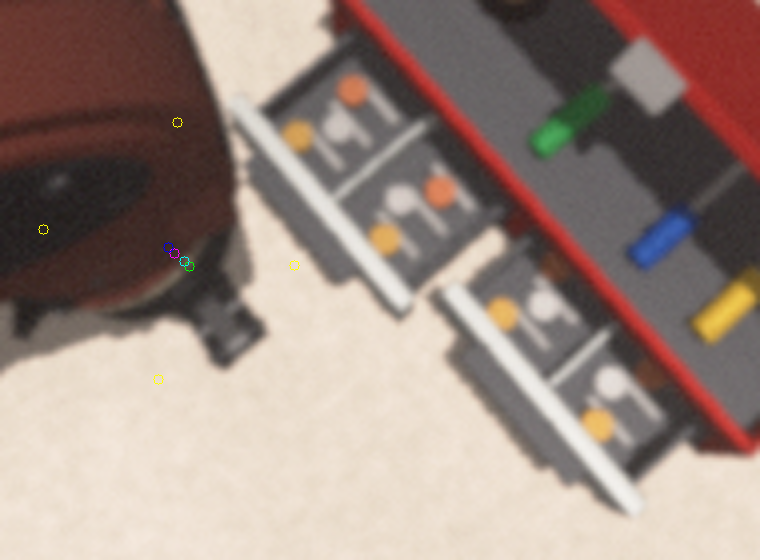

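```bash
cat >> fit.py <<'E'
print("free z")
m2=lambda p:model(p[:6])+[0,0,p[6]]
f2=lambda p:np.r_[(proj("top",m2(p))-T).ravel(),(proj("side",m2(p))-S).ravel()]
s2=least_squares(f2,np.r_[s.x,0],loss="soft_l1");print(np.round(s2.x,4),s.cost,s2.cost)
print(np.round(f2(s2.x).reshape(2,10,2),1).tolist())
E
python3 fit.py
python3 - <<'E'
from workcell import cams,env
import cv2
cv2.imwrite("pics/e1.png",cams.get_image("top")["image"][:,:,::-1])
E
```

```text
[ 0.6869 -0.0961  0.0745  0.073   0.049   0.8772]
[[[-2.3, 0.6], [1.2, 0.6], [1.4, 0.8], [0.4, -0.1], [-0.3, 0.3], [0.9, 0.9], [-0.2, -1.5], [0.2, -1.0], [-0.8, 1.2], [1.4, 0.8]], [[-1.6, -1.2], [0.1, 1.8], [-1.5, -3.1], [0.5, -0.4], [0.3, -2.1], [1.0, 1.0], [-0.3, -1.9], [1.7, -0.1], [-0.2, -2.8], [0.6, 0.1]]]
(np.float64(-0.18253893754284342), 0.08) [ 0.49887305 -0.02988921]
(np.float64(-0.15850907612099113), -0.08) [ 0.53473818 -0.18765843]
(-0.1095, 0.08) [ 0.57170963 -0.0244561 ]
(-0.1095, -0.08) [ 0.58361148 -0.18401282]
4.265975347941995 7.4
free z
[ 0.6892 -0.0968  0.0766  0.0753  0.0513  0.8826 -0.0136] 19.75984689832292 8.640300632366177
[[[-1.6, 0.0], [-0.1, -0.1], [2.1, 0.6], [0.3, -0.3], [-0.5, 0.2], [-0.1, 0.7], [0.4, -1.1], [-1.2, -0.8], [-0.0, 0.7], [-0.4, 0.2]], [[-0.4, 0.5], [-0.2, 1.2], [-0.6, -1.3], [0.9, 0.6], [0.5, -1.1], [0.5, 1.0], [-0.1, 0.3], [0.3, 0.2], [1.0, -0.5], [-0.4, -0.4]]]
```

View pics/e1.png

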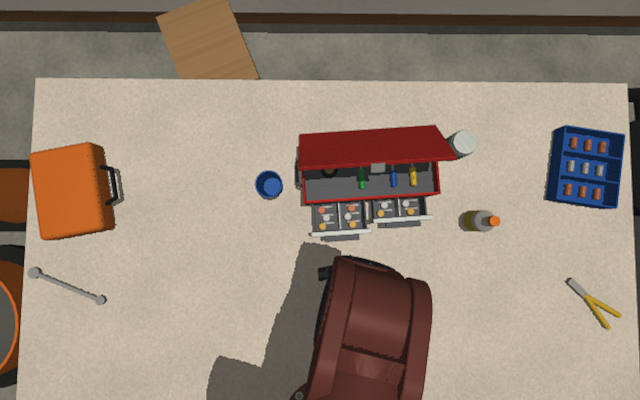

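```bash
python3 -m jog '[[20,0,0,0],[40,0,0,0],[54,0,20,0],[54,0,45,0],[54,0,65,0],[54,0,72,0],[54,0,72,0]]'; python3 -m jog '[[0,0,2,0],[0,0,4,0],[0,0,6,0],[0,0,8,0]]'; python3 -m jog '[[0,0,2,0],[0,0,4,0],[0,0,6,0]]'
```

```text
time: 8.32
tcp_pos: [0.4976, -0.0285, 0.1001]
ee_rot: [[0.997, 0.075, -0.001], [0.075, -0.997, 0.0], [-0.0, -0.0, -1.0]]
ft_force: [0.2, -0.6, 0.8]
finger_gap: 0.004
time: 8.82
tcp_pos: [0.4976, -0.0286, 0.0922]
ee_rot: [[0.997, 0.075, 0.0], [0.075, -0.997, -0.0], [0.0, 0.0, -1.0]]
ft_force: [0.2, -0.5, 0.2]
finger_gap: 0.001
time: 9.2
tcp_pos: [0.4974, -0.0286, 0.086]
ee_rot: [[0.997, 0.075, -0.0], [0.075, -0.997, 0.0], [-0.0, -0.0, -1.0]]
ft_force: [-0.9, 0.6, 0.8]
finger_gap: -0.002
```

Nominal lip top is at 88 mm, with no contact at 86. I'll keep going down.

```bash
for i in 1 2 3 4; do python3 -m jog '[[0,0,2,0],[0,0,4,0]]' | egrep 'tcp|force'; done
```

```text
tcp_pos: [0.4975, -0.0286, 0.0821]
ft_force: [0.5, 0.4, 0.0]
tcp_pos: [0.4975, -0.0286, 0.0781]
ft_force: [-0.5, -0.6, -0.1]
tcp_pos: [0.4975, -0.0286, 0.0741]
ft_force: [0.2, 0.5, -1.2]
tcp_pos: [0.4975, -0.0286, 0.0701]
ft_force: [0.1, -0.8, 0.9]
```

```bash
for i in 1 2 3 ; do python3 -m jog '[[0,0,2,0],[0,0,4,0]]' | egrep 'tcp|force'; done; python3 - <<'E'
from workcell import cams,env
import cv2,numpy as np
o=env.observe()
c=cams.get_image("side")
im=c["image"][:,:,::-1].copy()
x0,y0=220,190
z=cv2.resize(im[y0:y0+140,x0:x0+190],None,fx=4,fy=4,interpolation=cv2.INTER_CUBIC)
q=(o["tcp_pos"]-c["origin"])@c["rotation"]@np.array(c["intrinsics"]).T;u=q[:2]/q[2]
cv2.circle(z,(int((u[0]-x0)*4),int((u[1]-y0)*4)),5,(0,255,0),1)
cv2.imwrite("pics/f.png",z)
E
```

```text
tcp_pos: [0.4975, -0.0286, 0.0661]
ft_force: [-0.8, 0.2, -0.6]
tcp_pos: [0.4975, -0.0286, 0.0621]
ft_force: [0.2, 0.2, -0.0]
tcp_pos: [0.4974, -0.0286, 0.0581]
ft_force: [-0.8, 0.4, -0.5]
```

View pics/f.png

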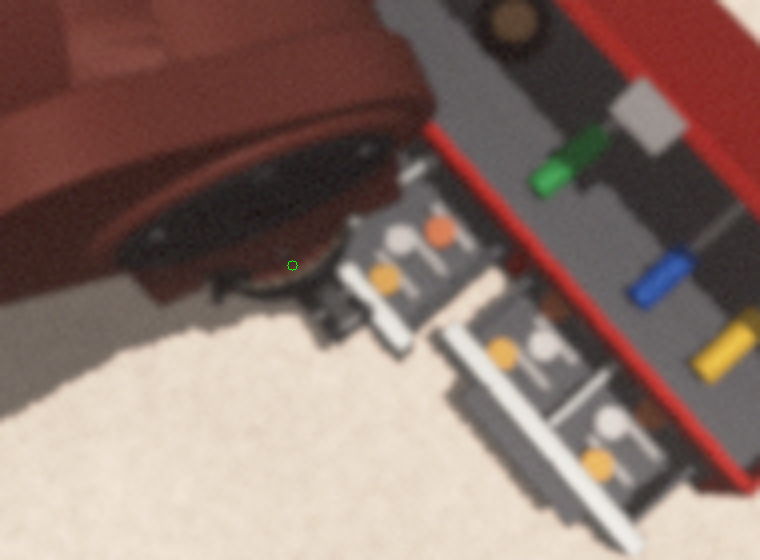

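```bash
for i in 1 2 3 4; do python3 -m jog '[[2,0,0,0],[4,0,0,0],[6,0,0,0]]' | egrep 'tcp|force'; done; python3 - <<'E'
from workcell import cams,env
import cv2,numpy as np
o=env.observe()
c=cams.get_image("side")
im=c["image"][:,:,::-1].copy()
x0,y0=220,190
z=cv2.resize(im[y0:y0+140,x0:x0+190],None,fx=4,fy=4,interpolation=cv2.INTER_CUBIC)
cv2.imwrite("pics/g.png",z)
E
```

```text
tcp_pos: [0.5031, -0.0282, 0.0582]
ft_force: [-2.5, -0.7, 2.8]
tcp_pos: [0.5095, -0.0277, 0.0582]
ft_force: [-2.3, -0.2, 1.3]
tcp_pos: [0.5155, -0.0272, 0.0582]
ft_force: [-2.4, 0.0, 0.4]
tcp_pos: [0.5215, -0.0267, 0.0582]
ft_force: [-3.1, 1.4, 0.8]
```

View pics/g.png

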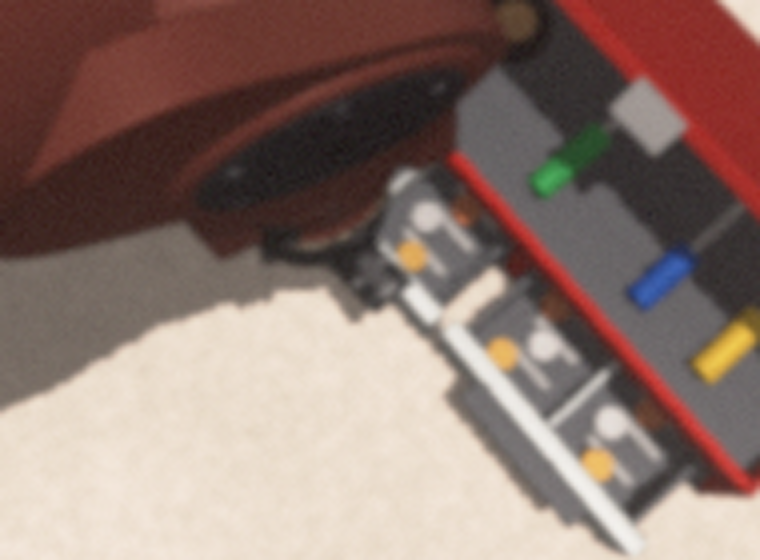

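```bash
python3 -m jog '[[-15,0,0,0],[-35,0,0,0],[-40,0,0,0],[-40,0,12,0],[-40,0,24,0],[-40,0,24,0]]';for i in 1 2 ; do python3 -m jog '[[5,0,0,0],[10,0,0,0],[15,0,0,0]]' | egrep 'tcp|force'; done
```

```text
time: 13.3
tcp_pos: [0.4809, -0.0296, 0.0328]
ee_rot: [[0.997, 0.075, -0.002], [0.075, -0.997, 0.0], [-0.002, -0.001, -1.0]]
ft_force: [-0.1, 0.1, -0.1]
finger_gap: 0.002
tcp_pos: [0.4972, -0.0287, 0.0344]
ft_force: [-0.6, -0.4, -0.2]
tcp_pos: [0.5112, -0.0275, 0.0341]
ft_force: [-2.7, -0.9, 2.8]
```

```bash
python3 -m jog '[[8,0,0,0],[16,0,0,0],[24,0,0,0],[32,0,0,0],[38,0,0,0],[42,0,0,0]]';for i in 1 2 3; do python3 -m jog '[[2,0,0,0],[4,0,0,0],[4,0,0,0]]' | egrep 'tcp|force'; done
```

```text
time: 14.8
tcp_pos: [0.5536, -0.0242, 0.0341]
ee_rot: [[0.997, 0.075, -0.0], [0.075, -0.997, 0.0], [-0.0, -0.0, -1.0]]
ft_force: [-2.3, 1.7, 0.8]
finger_gap: 0.001
tcp_pos: [0.5575, -0.0241, 0.0342]
ft_force: [-1.3, 0.4, -0.5]
tcp_pos: [0.5588, -0.0241, 0.0341]
ft_force: [-12.5, -0.9, 8.7]
tcp_pos: [0.5586, -0.024, 0.0338]
ft_force: [-26.9, -3.5, 21.0]
```

```bash
python3 -m jog '[[-20,0,0,0],[-50,0,0,0],[-80,0,0,0],[-110,0,0,0],[-110,40,0,0],[-110,80,0,0],[-110,120,0,0],[-110,160,0,0],[-110,160,0,0]]';python3 - <<'E'
from workcell import cams,env
import cv2,numpy as np
a=cams.get_image("side")["image"][140:340,225:500];b=cams.get_image("top")["image"][110:310,235:510]
cv2.imwrite("pics/h.png",cv2.resize(np.hstack([a,b])[:,:,::-1],None,fx=1.45,fy=1.8,interpolation=cv2.INTER_CUBIC))
E
```

```text
time: 17.05
tcp_pos: [0.4689, -0.1946, 0.0347]
ee_rot: [[0.997, 0.071, 0.003], [0.071, -0.997, -0.002], [0.002, 0.002, -1.0]]
ft_force: [0.5, 0.5, -0.6]
finger_gap: 0.0
```

View pics/h.png

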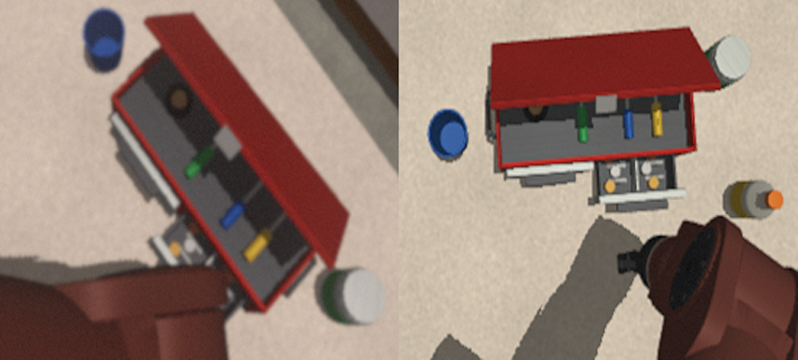

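```bash
python3 -m jog '[[12,0,0,0],[24,0,0,0],[36,0,0,0],[44,0,0,0],[52,0,0,0],[60,0,0,0],[68,0,0,0],[76,0,0,0],[84,0,0,0],[90,0,0,0],[94,0,0,0]]';for i in 1 2 3; do python3 -m jog '[[2,0,0,0],[4,0,0,0],[4,0,0,0]]' | egrep 'tcp|force'; done
```

```text
time: 18.52
tcp_pos: [0.5615, -0.1841, 0.0341]
ee_rot: [[0.997, 0.075, -0.0], [0.075, -0.997, 0.0], [-0.0, -0.0, -1.0]]
ft_force: [-3.2, 1.9, 1.2]
finger_gap: -0.001
tcp_pos: [0.5654, -0.184, 0.0342]
ft_force: [-2.1, 1.4, -0.9]
tcp_pos: [0.5696, -0.1838, 0.0342]
ft_force: [-0.9, -0.1, -0.9]
tcp_pos: [0.5713, -0.1836, 0.0342]
ft_force: [-10.2, -0.4, 6.2]
```

```bash
python3 -m jog '[[-20,0,0,0],[-45,0,0,0],[-45,0,-40,0],[-45,0,-80,0],[-45,0,-120,0],[-45,0,-160,0],[-45,0,-200,0],[-45,0,-235,0],[-45,0,-260,0],[-45,0,-260,0]]';python3 - <<'E'
from workcell import cams,env
import cv2,numpy as np
a=cams.get_image("side")["image"][140:340,225:500];b=cams.get_image("top")["image"][110:310,235:510]
cv2.imwrite("pics/i.png",cv2.resize(np.hstack([a,b])[:,:,::-1],None,fx=1.45,fy=1.8,interpolation=cv2.INTER_CUBIC))
E
```

```text
time: 20.9
tcp_pos: [0.53, -0.1874, 0.2965]
ee_rot: [[0.997, 0.075, 0.005], [0.075, -0.997, -0.002], [0.005, 0.003, -1.0]]
ft_force: [-0.4, -0.1, -0.1]
finger_gap: -0.002
```

View pics/i.png

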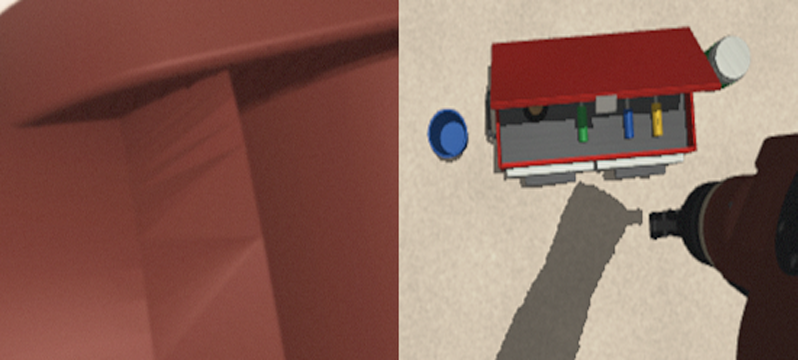

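```bash
python3 -m jog '[[30,-15,0,0],[60,-30,0,0],[90,-45,0,0],[120,-55,0,0],[150,-66,0,0],[178,-78,0,0],[178,-78,0,0],[178,-78,0,0]]';python3 - <<'E'
from workcell import cams,env
import cv2,numpy as np
a=cams.get_image("side")["image"][100:300,225:500];b=cams.get_image("top")["image"][110:310,235:510]
cv2.imwrite("pics/j.png",cv2.resize(np.hstack([a,b])[:,:,::-1],None,fx=1.45,fy=1.8,interpolation=cv2.INTER_CUBIC))
E
```

```text
time: 22.0
tcp_pos: [0.6995, -0.0958, 0.2932]
ee_rot: [[0.997, 0.075, -0.002], [0.075, -0.997, 0.0], [-0.002, -0.0, -1.0]]
ft_force: [-1.1, -0.4, 0.2]
finger_gap: 0.003
```

View pics/j.png

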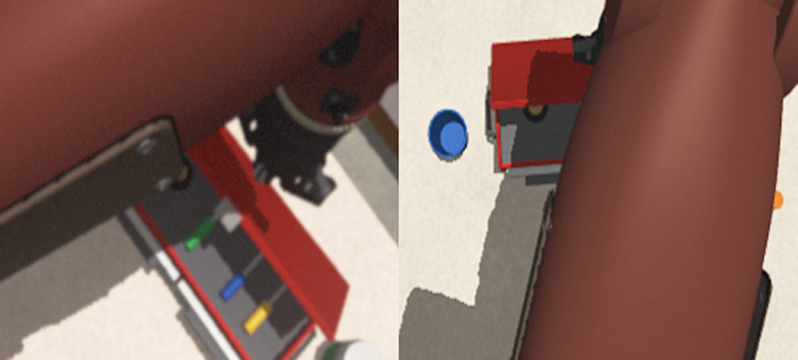

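```bash
python3 -m jog '[[6,0,12,0],[6,0,24,0],[6,0,36,0],[6,0,44,0]]'| egrep 'tcp|force'; for i in 1 2 3 4 5; do python3 -m jog '[[0,0,5,0],[0,0,10,0]]' | egrep 'tcp|force'; done
```

```text
tcp_pos: [0.7056, -0.0953, 0.2491]
ft_force: [0.1, -0.1, 0.3]
tcp_pos: [0.7061, -0.0953, 0.2401]
ft_force: [0.1, 0.1, 1.0]
tcp_pos: [0.7061, -0.0952, 0.23]
ft_force: [-0.2, -0.6, -0.8]
tcp_pos: [0.706, -0.0952, 0.2199]
ft_force: [-0.2, -0.3, -0.3]
tcp_pos: [0.706, -0.0952, 0.2099]
ft_force: [0.6, 0.4, -0.4]
tcp_pos: [0.7064, -0.0953, 0.2004]
ft_force: [0.8, -0.5, 2.8]
```

```bash
python3 -m jog '[[0,0,6,0],[0,0,12,0],[-1,0,18,0],[-2,0,24,0]]'| egrep 'tcp|force';python3 -m jog '[[-2,0,6,0],[-4,0,12,0],[-6,0,18,0],[-8,0,24,0]]'| egrep 'tcp|force'; python3 -m jog '[[-2,0,6,0],[-4,0,12,0],[-6,0,18,0],[-8,0,24,0]]'| egrep 'tcp|force'
```

```text
tcp_pos: [0.7039, -0.0954, 0.1757]
ft_force: [-0.5, -0.7, 2.8]
tcp_pos: [0.6957, -0.0959, 0.1518]
ft_force: [-0.8, 0.8, 2.8]
tcp_pos: [0.6877, -0.0965, 0.1277]
ft_force: [-0.5, -1.4, 2.9]
```

```bash
python3 - <<'E'
from workcell import cams,env
import cv2,numpy as np
a=cams.get_image("side")["image"][100:300,225:500];b=cams.get_image("top")["image"][110:310,235:510]
cv2.imwrite("pics/k.png",cv2.resize(np.hstack([a,b])[:,:,::-1],None,fx=1.45,fy=1.8,interpolation=cv2.INTER_CUBIC))
E
```

View pics/k.png

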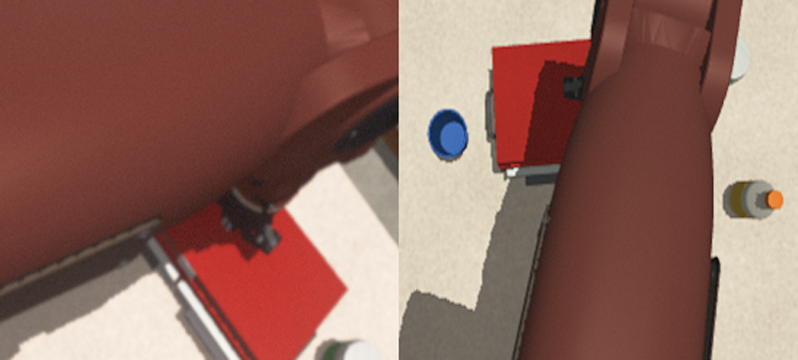

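```bash
for i in 1 2 3 4 5 6 7 8; do python3 -m jog '[[0,0,2,0],[0,0,4,0]]' | egrep 'tcp|force'; done
```

```text
tcp_pos: [0.6881, -0.0965, 0.1243]
ft_force: [-1.0, -0.7, 2.1]
tcp_pos: [0.6881, -0.0966, 0.1201]
ft_force: [-1.7, 0.2, 1.9]
tcp_pos: [0.688, -0.0966, 0.116]
ft_force: [-1.1, -0.1, 1.2]
tcp_pos: [0.688, -0.0966, 0.112]
ft_force: [-1.0, -0.1, 2.0]
tcp_pos: [0.6881, -0.0966, 0.1099]
ft_force: [-10.0, 1.8, 25.9]
tcp_pos: [0.6883, -0.0967, 0.1097]
ft_force: [-21.0, 3.3, 53.0]
tcp_pos: [0.6885, -0.0967, 0.1094]
ft_force: [-33.0, 6.3, 79.4]
tcp_pos: [0.6886, -0.0967, 0.1093]
ft_force: [-44.3, 8.7, 107.2]
```

Firm stop at 0.110, so the lid is flat. I let that loop run too long: the wrist force reached about 116 N, close to the 120 N limit. Lifting off now.

```bash
python3 -m jog '[[0,0,-10,0],[0,0,-25,0],[0,0,-50,0],[0,0,-90,0],[-30,0,-120,0],[-70,0,-130,0],[-120,0,-130,0],[-170,0,-130,0],[-220,0,-130,0],[-270,0,-130,0],[-310,0,-130,0],[-310,0,-130,0]]';python3 - <<'E'
from workcell import cams,env,nets
import cv2,numpy as np
P=[cams.get_image(n) for n in("side","top")]
for p in P:
    for q in("glue","can","cup"):
        for d in nets.cut_out(q,p)[:1]:print(q,round(d["confidence"],2),np.round(d["extent"],1))
a=P[0]["image"][100:300,225:500];b=P[1]["image"][110:310,235:510]
cv2.imwrite("pics/l.png",cv2.resize(np.hstack([a,b])[:,:,::-1],None,fx=1.45,fy=1.8,interpolation=cv2.INTER_CUBIC))
E
```

```text
time: 28.95
tcp_pos: [0.3771, -0.1196, 0.2264]
ee_rot: [[0.997, 0.073, -0.0], [0.073, -0.997, 0.0], [-0.0, -0.0, -1.0]]
ft_force: [-0.2, 0.2, 0.8]
finger_gap: -0.0
glue 0.8 [417.8 383.6  34.9  32. ]
can 0.78 [469.5 304.6  48.7  31.1]
cup 0.63 [296.7 164.9  32.2  32.6]
glue 0.69 [481.  220.3  35.7  22.4]
can 0.92 [458.8 147.1  39.4  34. ]
cup 0.61 [272.8 181.2  28.9  24.1]
```

View pics/l.png

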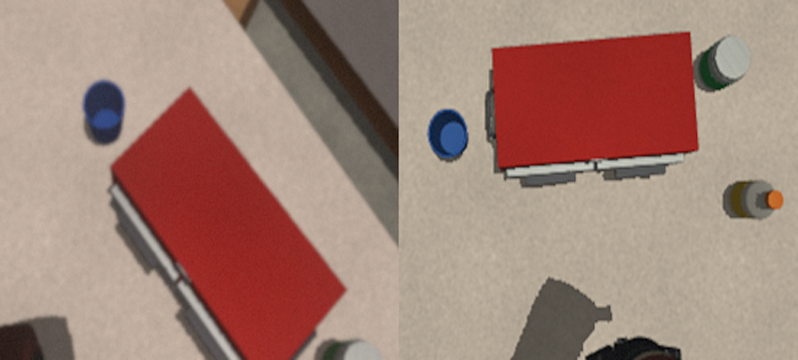

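```bash
python3 -c "
from workcell import workorder
print(workorder.close_job())"
```

```text
the job is handed in; nothing more can be done
None
```

I pushed the left drawer shut, then the right, and then pressed the lid down flat. I handed the job in soon after 29 s (limit 51 s); it gives no verdict.

**Last checks**
- **Drawers and lid:** each ended on a hard stop. The last pictures show both drawer fronts in line against the chest and the lid lying flat.
- **Bottle, can and cup:** the detections stayed within a few pixels of where they were at the start, and the bottle and can looked partly hidden or unhidden rather than moved. I saw no sign that any of them moved.
- **Robot:** it stood clear of everything, with wrist force near zero.

**What went wrong or disagreed**
- **Height mismatch:** contacts with the drawer fronts and lid came about 30 mm lower in reported height than the stated sizes imply. A camera fit of the chest also came out about 14 mm low. I never found the cause. The first left-drawer push passed over the front without touching it, so I felt my way down to find the height and pushed there.
- **Lid force:** I kept pressing after the lid was already flat, and the wrist force reached about 116 N, close to the 120 N limit. None of my readings were above that, but I only took them at the end of each move.

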